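# Reference reading: hold the long glass cell in the photometer's light path

## Robot

A 6-joint arm with a two-finger parallel gripper is mounted at the origin on a cart in front of the work surface, level with it; the furniture and walls round the work are solid. World frame = base frame: x ahead of the robot, y to its left, z up, the work surface at z = 0. Lengths are in m, angles in rad, forces in N, time in s.
With the tool pointing down it reaches from about 0.4 to 0.825 m from the base axis. Payload 7 kg.
Tool frame: the origin (TCP) lies between the finger pads, 19 mm behind the fingertips; this is the grasp point; z points along the fingers, y is the line along which they close (so a half turn about z gives the same grasp; the last joint's range is limited). The gripper opens to 88 mm and grips with 3 to 60 N. Pads are 19 mm wide; open, the fingers measure 130 mm over their backs; the gripper's body (78 mm by 193 mm) begins 47 mm behind the grasp point.
Start: joints at [1.466, 0.359, 0.012, 0, -1.224, -0.288], TCP at [0.258, 0.624, 0.245] pointing down, gripper open.
Joint ranges: [-3.07, 3.07], [-1.43, 2.12], [-1.02, 1.25], [-3.03, 1.67], [-3.05, -0], [-3.03, 3.03]. Speed limits (rad/s): [2.39, 2.39, 3.01, 3.14, 3.14, 3.14].

## Interface

Orientations are given as [roll, pitch, yaw] about the fixed x, y, z axes, in that order (R = Rz(yaw) Ry(pitch) Rx(roll)).
In Python, from station import arm, imaging, models gives the robot as it stands.
- The arm moves only by the tool play_rows, never from a script. Its arguments are lists of equal length, an entry for each row: "travel": the shift along the tool's x, y, z in units of 25 mm (1.0 is 25 mm), a list of three; "twist": the turn about the tool's z in units of 0.15 rad (1.0 is 0.15 rad). A call has 1 to 8 rows; each row shifts and turns the commanded pose from where the row before left it, along the tool's axes as they then stand; what a row does not reach is not made up. A row lasts 1/8 s, in which the tool goes at most 62.5 mm and 10.7 degrees, less where a joint would pass 70% of its speed; a pose out of reach is approached as far as the arm can. A call with a number of a shift or a turn outside -1 to 1 is refused whole. A call with a gripper value outside its range is refused whole. "fingers" is the opening, from 0 (shut) to 1 (fully open), set as the call begins (left out, the last holds). The fingers move at their own pace and stop on an object; "newtons" is the grip in N (left out, the last holds). Time passes only in rows, so rows that do not move let the fingers close. It gives the time, the measured TCP pose, the force, the opening and the grip force at its end, in the units of the state.
- arm.get_state(): the state, without advancing time (a new reading comes with each control period).
- imaging.grab_frame(name): name is "scene" or "top"; returns a dict with "pixels" (400x640x3 uint8, red, green, blue), "fx", "fy", "cx", "cy" (pixels), "R" (3x3) and "t" (3): a world point X has camera coordinates R X + t. Camera axes: x right, y down, z forward; pixel columns grow to the right and rows downward; lengths in m; the calibration is good to about 2 mm. A picture is of the moment at which its call begins. There is no depth.
- arm.job_done(): hands the job in; it is judged then, once.
Trained networks look in the newest picture that a camera, given by its name, has taken for a name from the list of things; names that differ only in an ending like _2 or _b are one class to them, and where a whole thing is asked for, a point or a joint stands for the part that bears it (a point fixed in the world has none). Each returns a list of dicts, best first, with "confidence" (0 to 1); they miss things now and then, are a little off and sometimes report something else, mostly with a low value. They report only what shows in the picture. A call takes as long as a camera call.
- models.boxes_of(name, camera): "extent" ([centre column, centre row, width, height] in pixels, round what is visible of it).
- models.silhouettes(name, camera): "pixels" (400x640 bool, what is visible of it) and "extent" ([centre column, centre row, width, height] in pixels, round what is visible of it).
The state is a dict: "t": time; "q": joint angles; "qd": joint speeds; "joint_efforts": joint torques, N m; "eef_pos": TCP position; "ee_rot": TCP orientation; "force": force on the tool from outside, world axes, zero at the start; "moment": the same for the moment, N m; "width": finger opening in m; "gripper_force": force on a finger pad.
Only numpy, scipy, OpenCV 4.12 (cv2) and the standard library are available. Lean on these libraries where they do the work, as an engineer would, in place of code of your own. Each camera call takes 0.05 s, during which the arm holds its last target. There are 200 camera calls.

## Task

Check the bench photometer against its longest reference cell. First turn the wing knob of the lamp's aperture drum until its nose points at the fixed index finger, so that the wide aperture faces the light path. Then take the longest glass cell out of the rack by its two frosted side faces only, fingers never on its clear end windows or its lid, and finish holding it still and upright in the light path: midway between the two lens barrels, lined up with them, its middle at the height of the barrels' axis, so that the light goes in at one clear window and out at the other. Keep it clear of the instrument and leave the other cells and the things on the bench where they are. The program ends while the gripper still holds the cell there; it is not put down.

Things in the scene. Friction and masses are not known exactly. Their poses are not given: they have to be found in the camera images.
- photometer: bench photometer, fixed: grey base plate 124 x 330 mm, 18 mm high, with a lamp drum at the +y end and a grey detector box (92 x 86 mm, top 98 mm above the bench, centred at y = -118 mm, read-out towards -x) at the -y end. Origin: centre of its underside, on the bench; y runs along the light path
- beam_mid (a point): middle of the light path, 72 mm above the bench, axes as the photometer's (y along the light). Two black lens barrels, 31 mm in diameter at their tips, face each other on this axis; their tips stand 33 mm either side, so the open gap is 66 mm long. There is no cell seat in it; base plate 54 mm below
- drum (a joint): angle of the dark steel aperture drum (64 mm diameter, top 98 mm above the bench, vertical axis at the photometer's x = 0, y = +118 mm) with the black wing knob on top. 0 = knob nose at the index finger, as wanted; positive = counter-clockwise from above. Starts 0.5 to 1.4, travel -0.35 to 1.9 rad; friction (0.05 N m) keeps it where it is left
- knob_grip (a point): point on the knob's axis 125 mm above the bench, a good TCP height. The wing is a bar 46 mm long, 12 mm thick, 102 to 131 mm above the bench, on a round 48 mm skirt; it lies along this point's x axis, is gripped across its thickness (the point's y) and turns with the drum
- knob_nose (a point): nose end of the wing, 23 mm from the axis at the point's -x, marked with a white line; it must point at the index finger
- index_mark (a point): top of the fixed index finger, an upright aluminium strip 9 mm wide beside the drum on the photometer's -x side, 38.5 mm from the drum's axis, 98 mm above the bench, with a black line
- rack: grey plastic rack, fixed: 46 x 196 mm, 18 mm high, origin centre of its underside. Three equal pockets, 26.5 x 46.5 mm, 12 mm deep, in a row along its y axis at y = -62, 0 and +62 mm, long way along y. Any cell may stand in any pocket
- cell_long: longest of three upright glass cells, 0.07 to 0.15 kg: 44 mm long (its y), 24 mm wide (its x), 60 mm high plus 2.5 mm of lid; origin at the centre of its underside, z up, middle 30 mm above it. Faces at x = -12 and +12 mm are frosted, to be gripped; the ends at y = -22 and +22 mm are clear windows. In the rack its top is 66 mm above the bench, 48 mm stand out. Either end may face the lamp
- cell_long_window_near: clear end window of the long cell at its y = -22 mm; origin as high as the cell's underside; not to be touched by the fingers
- cell_long_window_far: clear end window of the long cell at its y = +22 mm; origin as high as the cell's underside; not to be touched by the fingers
- cell_long_lid: white lid of the long cell, 18 mm wide and 36 mm long, its top 62.5 mm above the cell's underside; its origin is the cell's origin; not to be touched by the fingers
- cell_mid: the middle glass cell in the rack, 24 mm long, 24 mm wide, 60 mm high; to be left there
- cell_short: the shortest glass cell in the rack, 14 mm long, 24 mm wide, 60 mm high; to be left there
- jar_a: white capped jar, 68 mm in diameter, 84 mm high, standing behind; to be left alone
- jar_b: white open jar, 68 mm in diameter, 78 mm high, standing behind; to be left alone
- cap_a: white jar cap, 68 mm in diameter, 19 mm high, lying near the front edge; to be left alone
- rubber_block: black rubber block, 40 x 60 x 22 mm, lying near the front edge; to be left alone

How it is judged:
On the way, in this order (a step that is already met when the one before it is completed fails the run):
1. the drum's knob is turned to the index finger (within 0.1 rad) and rests there (value of joint drum between -0.1 and 0.1 rad and velocity of joint drum between -0.05 and 0.05 rad/s), for 0.2 s.
2. the long cell is lifted clear of the rack in the fingers (z of cell_long in the frame of rack above 0.025 m and contact force between cell_long and the fingers above 1 N and contact force between cell_long and rack below 0.05 N), for 0.2 s.
At the end, for the whole second after the job is handed in: Drum within 0.1 rad of index; long cell held still by the fingers alone, upright within 0.1 rad, along the light within 0.12 rad, its middle within 6 mm sideways, 9 mm along and 10 mm in height of the middle of the light path; the other cells, jars, cap and block within 20 mm of their places (value of joint drum between -0.1 and 0.1 rad and x of cell_long in the frame of beam_mid between -0.006 and 0.006 m and y of cell_long in the frame of beam_mid between -0.009 and 0.009 m and z of cell_long in the frame of beam_mid between -0.04 and -0.02 m and angle between cell_long's own z axis and vertical below 0.1 rad and angle between the y axis of cell_long and the y axis of photometer, either way round below 0.12 rad and linear speed of cell_long below 0.02 m/s and contact force between cell_long and the fingers above 1 N and contact force between cell_long and photometer below 0.1 N and contact force between cell_long and rack below 0.1 N and distance of each of cell_mid, cell_short, jar_a, jar_b, cap_a, rubber_block from where it was at the start of the episode below 0.02 m); the arm keeps its last pose, push and grip.
It fails at once if the fingers touch a clear window or the lid of the long cell (contact force between any of cell_long_window_near, cell_long_window_far, cell_long_lid and the fingers above 0.5 N).
It fails at once if the long cell is knocked against the photometer (contact force between cell_long and photometer above 3 N).
It fails at once if another cell, a jar, the cap or the rubber block is displaced (distance of any of cell_mid, cell_short, jar_a, jar_b, cap_a, rubber_block from where it was at the start of the episode above 0.02 m).
It also fails if it takes over 64 s, if anything falls off the work surface, if the arm or the gripper's body presses on something with over 40 N, if the wrist force passes 120 N, or if a joint passes its speed limit or range.

## Working session

There is one attempt and no reset: what is moved stays moved. The work goes in short steps, Python scripts to look and compute and a tool call to move; the robot and the scene stay as the last step left them, time stands still between calls to the robot, and variables do not carry over. Pictures are saved under pics/ and viewed, at most 10 in all, crops included, and the job is handed in when it is done.

Besides the shell and the picture viewer there is one more tool, called in YAML: its name, and indented under it one key for each argument. play_rows: Moves the arm, as the interface text tells. Shifts and turns lie within -1 to 1; 1 stands for 25 mm of shift or 0.15 rad of turn. Its arguments: {"type":"object","properties":{"travel":{"type":"array","items":{"type":"array","items":{"type":"number"}}},"twist":{"type":"array","items":{"type":"number"}},"fingers":{"type":"number"},"newtons":{"type":"number"}},"required":["travel","twist"]}

```bash
mkdir -p pics; cat > h.py <<'E'
import numpy as np, cv2
from station import arm, imaging, models
def save(cam,name):
    f=imaging.grab_frame(cam); cv2.imwrite(f'pics/{name}.png',f['pixels'][:,:,::-1]); return f
def ray(f,u,v):
    R=np.array(f['R']);t=np.array(f['t']);d=R.T@np.array([(u-f['cx'])/f['fx'],(v-f['cy'])/f['fy'],1]);return -R.T@t,d
def onz(f,u,v,z):
    c,d=ray(f,u,v);return c+d*(z-c[2])/d[2]
def proj(f,X):
    p=np.array(f['R'])@np.array(X)+np.array(f['t']);return np.array([f['fx']*p[0]/p[2]+f['cx'],f['fy']*p[1]/p[2]+f['cy']])
def tri(obs):
    A=np.zeros((3,3));b=np.zeros(3)
    for f,u,v in obs:
        c,d=ray(f,u,v);d=d/np.linalg.norm(d);P=np.eye(3)-np.outer(d,d);A+=P;b+=P@c
    return np.linalg.solve(A,b)
E
python3 - <<'E'
from h import *
print(arm.get_state())
for c in('scene','top'):
    f=save(c,c+'0'); print(c,f['fx'],f['cx'],f['cy'],np.round(f['R'],3).tolist(),np.round(f['t'],3))
    for n in ['photometer','rack','cell_long','cell_mid','cell_short','knob_grip','knob_nose','index_mark','cell_long_lid','drum','jar_a','cap_a','rubber_block']:
        try: print(n,[(round(b['confidence'],2),np.round(b['extent'],1).tolist()) for b in models.boxes_of(n,c)[:3]])
        except Exception as e: print(n,e)
E
```

```text
{'t': 0.0, 'q': array([ 1.46613854e+00,  3.59385558e-01,  1.10518077e-02, -3.60586435e-04,
       -1.22411127e+00, -2.88108853e-01]), 'qd': array([-7.73824196e-04, -9.39143694e-04, -8.30894373e-05,  5.78365757e-04,
        9.64696345e-04, -5.01928773e-04]), 'joint_efforts': array([ 6.78605484e-04, -5.82716274e+01,  2.93046534e+01,  6.99741036e+00,
        6.82981830e-03, -1.65499409e-04]), 'eef_pos': array([0.25819055, 0.62316113, 0.24441858]), 'ee_rot': array([ 3.13991559e+00, -1.43505140e-04, -3.92889320e-01]), 'force': array([ 0.4804897 ,  0.30330342, -0.71409271]), 'moment': array([ 0.00094435, -0.06984917, -0.00350957]), 'gripper_force': 0.0, 'width': 0.08750947507544334}
scene 462.34489333732165 314.36143166033776 195.31950062966786 [[0.529, -0.848, -0.023], [-0.448, -0.256, -0.857], [0.721, 0.464, -0.515]] [-0.16   0.377  0.602]
photometer [(0.59, [411.2, 251.9, 173.3, 122.4])]
rack [(0.81, [262.5, 235.8, 78.6, 50.3])]
cell_long [(0.88, [245.3, 234.5, 27.1, 29.4])]
cell_mid [(0.59, [265.6, 220.5, 15.4, 25.0])]
cell_short [(0.57, [283.6, 211.1, 13.4, 22.5]), (0.45, [411.2, 249.
[... 812 characters left out ...]
 73.0])]
cell_long [(0.46, [272.0, 259.1, 11.0, 19.9]), (0.26, [332.0, 282.4, 28.7, 29.0])]
cell_mid [(0.41, [272.8, 234.9, 13.9, 14.2])]
cell_short [(0.48, [277.1, 214.8, 12.2, 7.4])]
knob_grip [(0.56, [349.0, 205.9, 25.4, 25.5])]
knob_nose [(0.84, [351.5, 203.7, 24.6, 27.6])]
index_mark [(0.91, [396.1, 212.6, 130.8, 53.6]), (0.17, [307.6, 150.4, 25.0, 29.4])]
cell_long_lid [(0.61, [270.5, 259.6, 6.8, 13.8])]
drum [(0.87, [351.2, 203.8, 23.5, 26.5])]
jar_a [(0.81, [306.2, 151.2, 25.4, 31.0]), (0.77, [258.8, 149.7, 30.8, 35.6]), (0.19, [349.7, 203.1, 27.4, 28.8])]
cap_a [(0.58, [333.4, 283.0, 27.1, 24.8])]
rubber_block [(0.72, [394.8, 209.0, 128.7, 49.4]), (0.54, [381.4, 286.4, 26.7, 25.0])]
```

```bash
python3 - <<'E'
import cv2
a=cv2.imread('pics/top0.png')[180:270,255:475]; b=cv2.imread('pics/scene0.png')[150:330,210:520]
cv2.imwrite('pics/topc.png',cv2.resize(a,None,fx=3.6,fy=3.6,interpolation=cv2.INTER_CUBIC))
cv2.imwrite('pics/scenec.png',cv2.resize(b,None,fx=2.5,fy=2.5,interpolation=cv2.INTER_CUBIC))
E
```

```text
(no output)
```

View pics/topc.png

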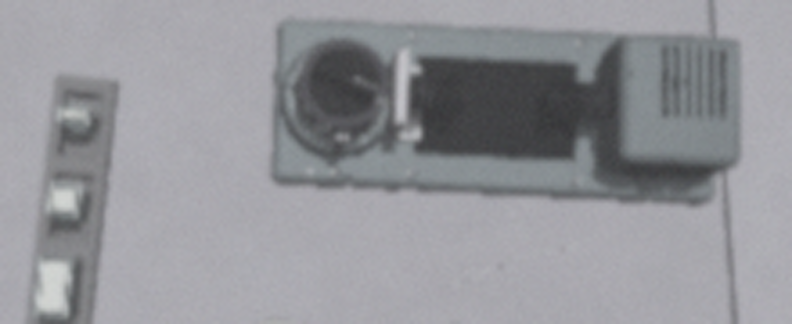

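View pics/scenec.png

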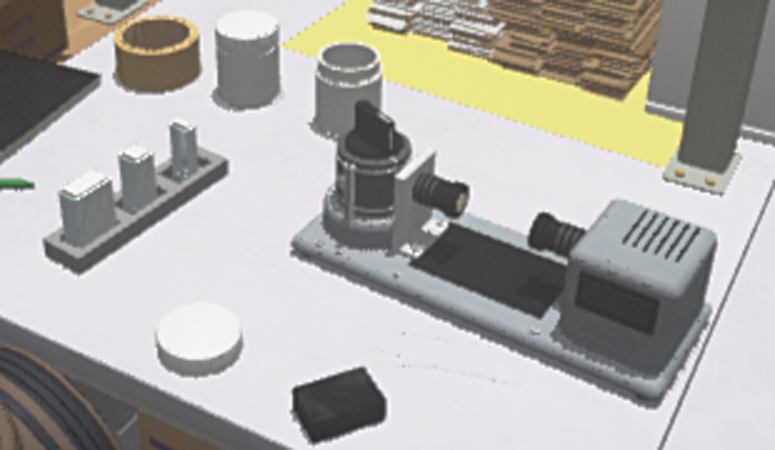

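```bash
python3 - <<'E'
from h import *
a=cv2.imread('pics/top0.png');b=cv2.imread('pics/scene0.png')
z=lambda im,u,v,w,h,s:cv2.resize(im[v:v+h,u:u+w],None,fx=s,fy=s,interpolation=cv2.INTER_CUBIC)
cv2.imwrite('pics/z1.png',z(b,322,180,180,140,4))
l=z(b,222,190,95,75,4); r=z(a,255,190,50,90,6)
c=np.zeros((540,800,3),np.uint8);c[:300,:380]=l;c[:540,400:700]=r
k=z(a,330,188,40,26,9);c[306:306+234,30:390]=k
cv2.imwrite('pics/z2.png',c)
f=imaging.grab_frame('top');g=imaging.grab_frame('scene')
print('cam',ray(f,0,0)[0],ray(g,0,0)[0])
for n in('cell_long','cell_mid','cell_short'):
    m=models.boxes_of(n,'top')[0]['extent'];s=models.boxes_of(n,'scene')[0]['extent'];print(n,np.round(tri([(f,*m[:2]),(g,*s[:2])]),3))
m=models.boxes_of('knob_grip','top')[0]['extent'];s=models.boxes_of('knob_grip','scene')[0]['extent'];print(np.round(tri([(f,*m[:2]),(g,*s[:2])]),3))
E
```

```text
cam [0.37368461 0.12796824 1.24052775] [-0.18054311 -0.31825702  0.62953762]
cell_long [0.431 0.257 0.039]
cell_mid [0.49  0.123 0.112]Traceback (most recent call last):
  File "<stdin>", line 12, in <module>
IndexError: list index out of range
```

View pics/z1.png

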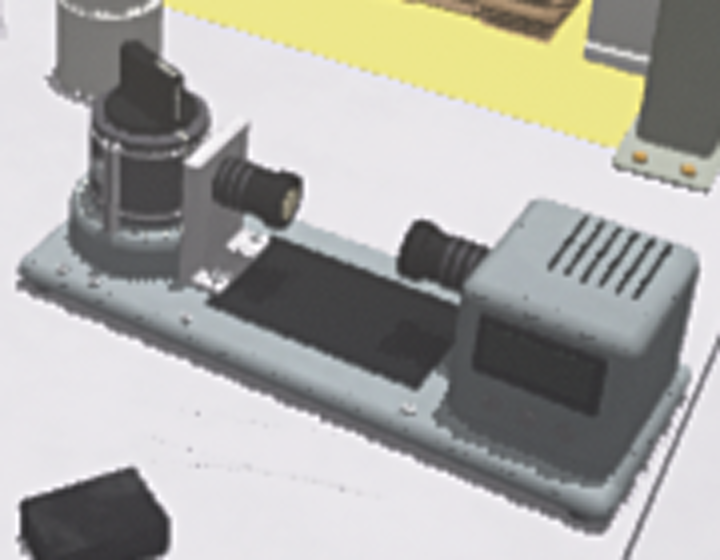

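View pics/z2.png

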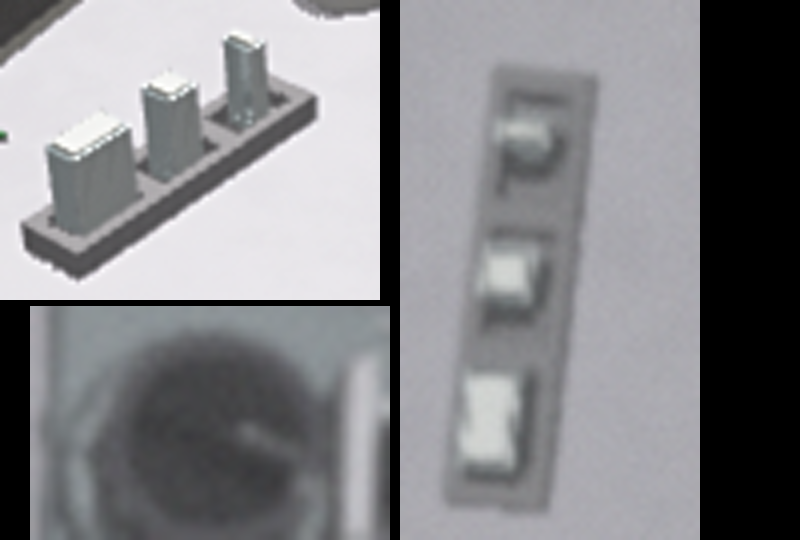

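```bash
cat > fit.py <<'E'
from h import *
from scipy.optimize import least_squares
f=imaging.grab_frame('top');g=imaging.grab_frame('scene')
T=lambda x,y:(f,255+(x+.5)/3.6-.5,180+(y+.5)/3.6-.5)
S=lambda x,y:(g,322+(x+.5)/4-.5,180+(y+.5)/4-.5)
T2=lambda x,y:(f,255+(x-400+.5)/6-.5,190+(y+.5)/6-.5)
S2=lambda x,y:(g,222+(x+.5)/4-.5,190+(y+.5)/4-.5)
P=[([62,165,18],T(280,20)),([-62,165,18],T(274,181)),([62,-165,18],T(742,38)),
([46,-75,98],T(620,38)),([-46,-161,98],T(737,165)),([46,-161,98],T(741,38)),([-46,-75,98],T(620,163)),
([-62,165,18],S(18,268)),([-62,-165,18],S(600,508)),([62,-165,18],S(690,375)),([-62,-165,0],S(598,532)),
([0,33,72],S(289,198)),([-38.5,118,98],S(112,142))]
K=[([23,98,18],T2(497,67)),([-23,98,18],T2(597,75)),([-23,-98,18],T2(548,508)),([23,-98,18],T2(445,500)),
([23,-98,18],S2(22,228)),([-23,-98,18],S2(80,255)),([-23,98,18],S2(318,97)),([-23,-98,0],S2(80,278))]
def tf(p,X): 
    c,s=np.cos(p[2]),np.sin(p[2]);X=np.array(X)/1000;return [p[0]+c*X[0]-s*X[1],p[1]+s*X[0]+c*X[1],X[2]]
def fit(D,p0):
    r=lambda p:np.concatenate([proj(o[0],tf(p,X))-o[1:] for X,o in D])
    s=least_squares(r,p0,loss='soft_l1');print(np.round(s.x,4));print(np.round(r(s.x).reshape(-1,2),1).tolist());return s.x
if __name__=='__main__':
    p=fit(P,[.45,-.1,0]);
    # separate per view
    fit(P[:7],p);fit(P[7:],p)
    k=fit(K,[.5,.25,-1.5*0]);
    fit(K[:4],k);fit(K[4:],k)
    print('beam',tf(p,[0,0,72]),'knob',tf(p,[0,118,125]),'cell',tf(k,[0,-62,66]))
    print([o[1:] for o in (proj(f,tf(p,[0,118,131])),)], onz(f,330+(240.5-30)/9-.5,188+(428.5-306)/9-.5,.131),onz(f,330+(305.5-30)/9-.5,188+(460.5-306)/9-.5,.131))
    print('knobpix top',proj(f,tf(p,[0,118,131])),'scene',proj(g,tf(p,[0,118,131])))
E
python3 fit.py
```

```text
[ 0.5571 -0.0661 -0.0787]
[[-0.7, -1.1], [-1.3, -0.6], [-7.0, 0.0], [0.0, -1.7], [1.6, 0.9], [0.6, 0.0], [-0.5, -0.4], [-2.0, -1.9], [1.3, 1.2], [1.2, -2.4], [0.3, 2.4], [-0.4, 1.7], [-0.9, 0.8]]
[ 0.5559 -0.067  -0.0715]
[[-0.5, -0.3], [-0.8, 0.3], [-6.8, 0.1], [0.3, -1.4], [2.2, 1.0], [0.9, 0.1], [0.0, -0.1]]
[ 0.5608 -0.0651 -0.0883]
[[-1.3, -3.3], [0.7, 0.1], [1.2, -3.1], [-0.3, 1.3], [-0.1, 0.6], [-0.3, -0.4]]
[ 0.4894  0.2084 -1.7071]
[[32.4, 1.6], [-1.1, -1.5], [-2.0, -1.1], [32.4, 2.3], [28.4, 14.1], [-1.1, -1.1], [-0.3, -1.2], [-0.2, -0.2]]
[ 0.4914  0.2528 -1.4931]
[[8.4, -0.5], [-25.2, -0.1], [-10.9, 0.5], [23.6, 0.0]]
[ 0.4878  0.2072 -1.724 ]
[[27.7, 14.5], [-1.5, -0.9], [0.3, -0.6], [-0.6, -0.1]]
beam [np.float64(0.5571365947218808), np.float64(-0.06606336922262063), np.float64(0.072)] knob [np.float64(0.5664149558413167), np.float64(0.05157128559872587), np.float64(0.125)] cell [np.float64(0.42792686926689194), np.float64(0.21683277880390725), np.float64(0.066)]
[array([200.16763632])] [0.56392196 0.04616131 0.131     ] [0.55462483 0.02882979 0.131     ]
knobpix top [350.64524689 200.16763632] scene [358.97844018 194.38250938]
```

```bash
sed -i 's/,(\[62,-165,18\],T(742,38))//; s/^K=.*/K=[([-23,98,18],T2(497,67)),([23,98,18],T2(597,75)),([23,-98,18],T2(548,508)),([-23,-98,18],T2(445,500)),/; s/^(\[23,-98,18\],S2(22,228)).*/([-23,-98,18],S2(22,228)),([23,-98,18],S2(80,255)),([23,98,18],S2(318,97)),([23,-98,0],S2(80,278))]/; s/fit(P\[:7\],p);fit(P\[7:\],p)/fit(P[:6],p);fit(P[6:],p)/; s/-1.5\*0/-1.5/' fit.py; cat >> fit.py <<'E'
    # knob angle: wing top-edge ends in scene z1: nose line top (178,70), bottom (178,118)
    for a in np.arange(.5,1.45,.1):
        n=[-23*np.cos(a),118-23*np.sin(a)]; t=[23*np.cos(a),118+23*np.sin(a)]
        sc=lambda q:((np.array(q)-[322,180]+.5)*4-.5).round().tolist()
        print(round(a,1),sc(proj(g,tf(p,n+[131]))),sc(proj(g,tf(p,n+[102]))),sc(proj(g,tf(p,t+[131]))),((np.array(proj(f,tf(p,n+[131])))-[330,188]+.5)*9+[30,306]).round())
E
python3 fit.py
```

```text
[ 0.5572 -0.0657 -0.0771]
[[-0.8, -1.1], [-1.4, -0.5], [-0.1, -1.8], [1.5, 0.8], [0.5, -0.1], [-0.6, -0.4], [-2.1, -1.9], [1.2, 1.1], [1.1, -2.6], [0.2, 2.3], [-0.6, 1.7], [-1.1, 0.8]]
[ 0.5558 -0.0663 -0.0704]
[[-0.8, -0.2], [-1.0, 0.4], [0.0, -1.5], [1.9, 0.9], [0.6, -0.0], [-0.2, -0.1]]
[ 0.5608 -0.0651 -0.0883]
[[-1.3, -3.3], [0.7, 0.1], [1.2, -3.1], [-0.3, 1.3], [-0.1, 0.6], [-0.3, -0.4]]
[ 0.4917  0.2499 -1.6968]
[[-0.1, -0.6], [0.1, -0.3], [-0.0, 0.3], [-0.1, -0.1], [-0.3, -0.6], [-0.3, 0.6], [-0.1, -0.2], [0.5, 1.5]]
[ 0.4913  0.2498 -1.6952]
[[-0.1, -0.4], [0.1, -0.1], [0.1, 0.5], [-0.0, 0.1]]
[ 0.4928  0.2504 -1.7006]
[[-0.2, -1.0], [-0.3, 0.2], [0.1, -0.4], [0.5, 1.1]]
beam [np.float64(0.5571517109052219), np.float64(-0.06570824426888215), np.float64(0.072)] knob [np.float64(0.5662362679129483), np.float64(0.05194153611329011), np.float64(0.125)] cell [np.float64(0.4302384220365039), np.float64(0.2576712354042032), np.float64(0.066)]
[array([200.24321744])] [0.56392196 0.04616131 0.131     ] [0.55462483 0.02882979 0.131     ]
knobpix top [350.49696013 200.24321744] scene [358.78104866 194.37554766]
0.5 [146.0, 82.0] [145.0, 129.0] [151.0, 37.0] [257. 496.]
0.6 [151.0, 82.0] [149.0, 130.0] [147.0, 37.0] [264. 492.]
0.7 [155.0, 82.0] [154.0, 129.0] [142.0, 37.0] [271. 487.]
0.8 [160.0, 82.0] [158.0, 129.0] [138.0, 37.0] [277. 482.]
0.9 [164.0, 81.0] [162.0, 128.0] [134.0, 38.0] [283. 476.]
1.0 [168.0, 80.0] [166.0, 128.0] [130.0, 39.0] [288. 469.]
1.1 [172.0, 79.0] [170.0, 127.0] [126.0, 40.0] [293. 462.]
1.2 [176.0, 78.0] [174.0, 125.0] [122.0, 41.0] [297. 455.]
1.3 [179.0, 77.0] [177.0, 124.0] [119.0, 42.0] [299. 447.]
1.4 [182.0, 75.0] [180.0, 122.0] [116.0, 44.0] [302. 439.]
```

play_rows:
  travel:
    - [1,0.8,0]
    - [1,0.8,0]
    - [1,0.8,0]
    - [1,0.8,0]
    - [1,0.8,0]
    - [1,0.8,0]
    - [1,0.8,0]
    - [1,0.8,0]
  twist: [0,0,0,0,0,0,0,0]

```text
t: 2.95
eef_pos: [0.3825, 0.3978, 0.2455]
ee_rot: [-3.141, -0.0, -0.393]
force: [0.3, -1.0, 0.2]
width: 0.0877
gripper_force: 0.0
```

play_rows:
  travel:
    - [1,0.8,0]
    - [1,0.8,0]
    - [1,0.8,0]
    - [1,0.8,0]
    - [1,0.8,0]
    - [1,0.8,0]
    - [1,0.8,0]
    - [1,0.8,0]
  twist: [0,0,0,0,0,0,0,0]

```text
t: 3.95
eef_pos: [0.5058, 0.1734, 0.2456]
ee_rot: [-3.141, -0.0, -0.393]
force: [-0.3, 0.0, 0.3]
width: 0.088
gripper_force: 0.0
```

play_rows:
  travel:
    - [1,0.9,0]
    - [1,0.9,0]
    - [1,0.9,0]
    - [1,0.8,0]
    - [0,0,0]
    - [0,0,0]
  twist: [0,0,0,0,-1,-1]

```text
t: 4.7
eef_pos: [0.5643, 0.0546, 0.2453]
ee_rot: [3.142, 0.0, -0.089]
force: [0.0, 0.0, 0.1]
width: 0.0878
gripper_force: 0.0
```

play_rows:
  travel:
    - [0,0,0]
    - [0,0,0]
    - [0,0,0]
    - [0,0,0]
    - [0,0,0]
    - [0,0,0]
    - [0,0,0]
    - [0,0,0]
  twist: [-1,-1,-1,-1,-1,-1,-1,-0.9]

```text
t: 5.7
eef_pos: [0.5641, 0.0552, 0.2454]
ee_rot: [3.142, -0.0, 1.097]
force: [1.0, -0.5, 0.1]
width: 0.0875
gripper_force: 0.0
```

play_rows:
  travel:
    - [0,0.16,0.8]
    - [0,0,0.8]
    - [0,0,0.8]
    - [0,0,0.8]
    - [0,0,0.8]
    - [0,0,0.8]
    - [0,0,0]
  twist: [0,0,0,0,0,0,0]
  fingers: 0.45

```text
t: 6.58
eef_pos: [0.567, 0.0531, 0.1242]
ee_rot: [-3.14, 0.002, 1.092]
force: [0.1, -0.6, -0.2]
width: 0.0396
gripper_force: 0.0
```

```bash
python3 - <<'E'
from h import *
g=save('scene','s1'); s=arm.get_state(); e=s['eef_pos']; print(e,s['width'],s['force'],proj(g,e),proj(g,e+[0,0,-.019]))
im=g['pixels'][170:290,310:430,::-1];cv2.imwrite('pics/s1c.png',cv2.resize(im,None,fx=5,fy=5,interpolation=cv2.INTER_CUBIC))
E
```

```text
[0.56764291 0.05336148 0.12531145] 0.03949949783351617 [1.16966434 0.08873105 0.70506514] [358.41517016 196.2271384 ] [358.18589746 203.88894131]
```

View pics/s1c.png

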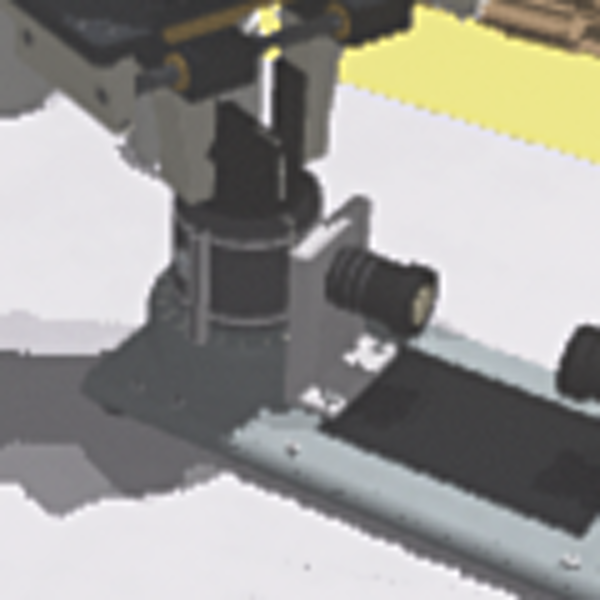

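The wing (crop ~(250,150)) stands between the two fingers, with the nose line at (280,165). I'll close gently.

play_rows:
  travel:
    - [0,0,0]
    - [0,0,0]
    - [0,0,0]
    - [0,0,0]
    - [0,0,0]
    - [0,0,0]
  twist: [0,0,0,0,0,0]
  fingers: 0
  newtons: 10

```text
t: 7.38
eef_pos: [0.5685, 0.0538, 0.1259]
ee_rot: [3.14, -0.001, 1.092]
force: [2.8, -3.5, 2.7]
width: 0.0117
gripper_force: 10.0
```

```bash
python3 - <<'E'
from h import *
s=arm.get_state(); print({k:np.round(s[k],4) for k in('eef_pos','ee_rot','force','moment','width','gripper_force')})
E
```

```text
{'eef_pos': array([0.5685, 0.0538, 0.1259]), 'ee_rot': array([ 3.1404e+00, -5.0000e-04,  1.0924e+00]), 'force': array([ 2.8379, -3.483 ,  2.7208]), 'moment': array([-1.272 , -1.161 ,  0.0297]), 'width': np.float64(0.0117), 'gripper_force': np.float64(10.0002)}
```

play_rows:
  travel:
    - [0,0,0]
    - [0,0,0]
    - [0,0,0]
    - [0,0,0]
    - [0,0,0]
    - [0,0,0]
    - [0,0,0]
    - [0,0,0]
  twist: [0.4,0.6,0.6,0.6,0.6,0.6,0.6,0.6]
  newtons: 15

```text
t: 8.38
eef_pos: [0.5696, 0.0526, 0.1259]
ee_rot: [3.139, -0.002, 0.4]
force: [11.3, -11.1, -2.2]
width: 0.012
gripper_force: 15.0
```

play_rows:
  travel:
    - [0,0,0]
    - [0,0,0]
    - [0,0,0]
    - [0,0,0]
    - [0,0,0]
    - [0,0,0]
    - [0,0,0]
    - [0,0,0]
  twist: [0.6,0.6,0.6,0.6,0.6,0.2,0,0]

```text
t: 9.38
eef_pos: [0.5698, 0.0515, 0.1259]
ee_rot: [3.139, -0.003, -0.078]
force: [12.7, -17.1, -3.7]
width: 0.0121
gripper_force: 15.0
```

```bash
python3 - <<'E'
from h import *
for i in range(5):
  f=imaging.grab_frame('scene'); s=arm.get_state(); print({k:np.round(s[k],4) for k in('eef_pos','ee_rot','force','moment','width')})
E
```

```text
{'eef_pos': array([0.5697, 0.0515, 0.1259]), 'ee_rot': array([ 3.1388e+00, -2.8000e-03, -7.7800e-02]), 'force': array([ 11.5245, -17.8671,  -3.6695]), 'moment': array([-6.1444, -4.4   , -0.0235]), 'width': np.float64(0.0117)}
{'eef_pos': array([0.5697, 0.0515, 0.1259]), 'ee_rot': array([ 3.1388e+00, -2.8000e-03, -7.7700e-02]), 'force': array([ 12.3329, -17.3587,  -2.9761]), 'moment': array([-6.1497, -4.4433,  0.0129]), 'width': np.float64(0.0118)}
{'eef_pos': array([0.5697, 0.0515, 0.1259]), 'ee_rot': array([ 3.1388e+00, -2.8000e-03, -7.7700e-02]), 'force': array([ 12.2824, -16.9526,  -3.505 ]), 'moment': array([-6.1368e+00, -4.3825e+00,  1.0000e-04]), 'width': np.float64(0.0116)}
{'eef_pos': array([0.5697, 0.0515, 0.1259]), 'ee_rot': array([ 3.1388e+00, -2.8000e-03, -7.7600e-02]), 'force': array([ 12.3184, -17.3211,  -2.2575]), 'moment': array([-6.1009, -4.4355, -0.0205]), 'width': np.float64(0.0117)}
{'eef_pos': array([0.5697, 0.0515, 0.1259]), 'ee_rot': array([ 3.1387e+00, -2.8000e-03, -7.7700e-02]), 'force': array([ 12.4567, -16.5876,  -3.3141]), 'moment': array([-6.0991, -4.4236,  0.021 ]), 'width': np.float64(0.0114)}
```

play_rows:
  travel:
    - [0.08,0.09,0]
    - [0,0,0]
    - [0,0,0]
  twist: [0,0,0]

```text
t: 10.0
eef_pos: [0.5699, 0.0512, 0.1258]
ee_rot: [3.141, -0.001, -0.078]
force: [1.9, -4.2, 5.1]
width: 0.0118
gripper_force: 15.0
```

play_rows:
  travel:
    - [0,0,0]
    - [0,0,0]
    - [0,0,0]
    - [0,0,0]
  twist: [0,0,0,0]
  fingers: 0.5

```text
t: 10.5
eef_pos: [0.5695, 0.0516, 0.1252]
ee_rot: [3.142, 0.0, -0.078]
force: [0.3, 0.2, 0.1]
width: 0.0423
gripper_force: 0.0
```

play_rows:
  travel:
    - [0,0,-0.8]
    - [0,0,-0.8]
    - [0,0,-0.8]
    - [0,0,-0.8]
    - [0,-0.8,0]
    - [0,-0.8,0]
    - [0,-0.8,0]
    - [0,-0.8,0]
  twist: [0,0,0,0,0,0,0,0]

```text
t: 11.5
eef_pos: [0.5757, 0.1329, 0.2046]
ee_rot: [3.141, 0.001, -0.077]
force: [0.4, -0.4, -0.2]
width: 0.0439
gripper_force: 0.0
```

play_rows:
  travel:
    - [-0.7,-1,0]
    - [-0.7,-1,0]
    - [-0.7,-1,0]
    - [-0.7,-0.8,0]
    - [-0.7,-0.8,0]
    - [-0.8,0,0]
    - [-0.8,0,0]
    - [0,0,0]
  twist: [0,0,0,0,0.3,0,0,0]
  fingers: 0.8

```text
t: 12.5
eef_pos: [0.4565, 0.2574, 0.2056]
ee_rot: [-3.141, 0.0, -0.121]
force: [0.1, -0.0, -0.8]
width: 0.0702
gripper_force: 0.0
```

```bash
python3 - <<'E'
from h import *
g=save('scene','s2');f=save('top','t2'); s=arm.get_state(); print(s['eef_pos'],s['ee_rot'],s['force'])
a=cv2.resize(g['pixels'][180:260,320:400,::-1],None,fx=5,fy=5,interpolation=cv2.INTER_CUBIC)
b=cv2.resize(f['pixels'][180:244,310:400,::-1],None,fx=4.4,fy=6.25,interpolation=cv2.INTER_CUBIC)
cv2.imwrite('pics/c2.png',np.hstack([a,b[:400]]))
E
```

```text
[0.45780601 0.25754429 0.20576289] [-3.14101962e+00 -5.65240960e-04 -1.22112425e-01] [-0.0023891   0.23445461 -1.33678457]
```

View pics/c2.png

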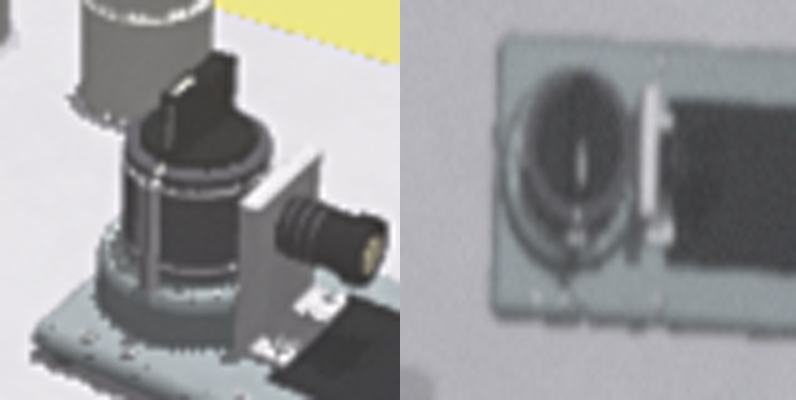

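```bash
python3 - <<'E'
from h import *
f=imaging.grab_frame('top'); G=cv2.GaussianBlur(cv2.cvtColor(f['pixels'],cv2.COLOR_RGB2GRAY),(0,0),.8).astype(float)
def edge(cols,r0,r1,z,sgn):
    pts=[]
    for u in cols:
        d=sgn*np.diff(G[r0:r1,u]);i=int(d.argmax())
        if 0<i<len(d)-1:
            o=.5*(d[i-1]-d[i+1])/(d[i-1]-2*d[i]+d[i+1]); pts.append(onz(f,u,r0+i+.5+o,z))
    p=np.array(pts); 
    for _ in range(3):
        k=np.polyfit(p[:,1],p[:,0],1);r=p[:,0]-np.polyval(k,p[:,1]);p=p[abs(r)<2*r.std()+1e-4]
    print('yaw',-np.arctan(k[0]),'x at y=-.066',np.polyval(k,-.066),'std',r.std(),len(p))
edge(range(338,420),180,194,.018,-1)     # far edge of plate, +x
edge(range(336,440),226,244,.018,1);edge(range(336,440),226,244,0,1)     # near edge
# left edge
pts=[]
for v in range(192,226):
    d=np.diff(G[v,325:338]);i=int((-d).argmax())
    if 0<i<len(d)-1:
        o=.5*(d[i-1]-d[i+1])/(d[i-1]-2*d[i]+d[i+1]);pts.append(onz(f,325+i+.5+o,v,.018))
p=np.array(pts);p=p[abs(p[:,1]-np.median(p[:,1]))<.01];k=np.polyfit(p[:,0],p[:,1],1);print('yaw left',np.arctan(k[0]),'y at x=.566',np.polyval(k,.566))
# nose line in top and index
w=G[196:214,346:356];print(np.round(w).astype(int))
for a in(-.1,0,.1):
    import fit
    q=[.558,-.066,-.077];print(a,proj(f,fit.tf(q,[-23*np.cos(a),118-23*np.sin(a),131])),proj(f,fit.tf(q,[-10*np.cos(a),118-10*np.sin(a),131])))
print(proj(f,fit.tf(q,[-38.5,118,98])))
E
```

```text
yaw -0.006196709922235566 x at y=-.066 0.6183446167829884 std 0.0050663166872852265 77
yaw -0.0722019484408633 x at y=-.066 0.4916695804590783 std 0.00043922814812703587 98
yaw -0.07220194844086196 x at y=-.066 0.49361330435954065 std 0.0004456951642632897 98
yaw left -0.07165388993987264 y at x=.566 0.09904459301805117
[[ 75  72  70  69  71  71  72  72  73  75]
 [ 73  72  70  70  71  72  71  71  71  72]
 [ 72  71  69  69  71  72  71  70  71  72]
 [ 73  71  68  68  71  72  72  71  72  73]
 [ 74  72  69  69  72  74  73  72  73  74]
 [ 74  72  70  71  76  78  76  73  73  74]
 [ 73  71  71  75  83  87  81  74  72  73]
 [ 73  71  72  79  92  98  87  75  73  73]
 [ 74  72  73  83 101 108  93  77  73  73]
 [ 74  72  73  86 108 117  99  79  74  74]
 [ 74  72  73  87 112 121 101  80  74  74]
 [ 73  71  73  86 110 119 100  79  73  74]
 [ 73  71  73  83 102 109  93  77  73  73]
 [ 74  71  71  77  88  93  84  76  74  75]
 [ 76  72  70  72  77  79  77  75  76  78]
 [ 82  78  75  75  77  77  78  79  82  85]
 [ 90  88  87  89  90  88  86  88  90  92]
 [ 92  94  97 104 108 102  95  94  94  93]]
-0.1 [349.28496925 209.05588379] [350.03109016 203.87510363]
0 [350.22197542 209.14960536] [350.43773729 203.9156158 ]
0.1 [351.16290457 209.15063424] [350.84605875 203.91597732]
[349.1611944  217.25523552]
```

play_rows:
  travel:
    - [-0.5,0,0.8]
    - [-0.5,0.1,0.8]
    - [0,0,0.8]
    - [0,0,0.8]
    - [0,0,0.8]
    - [0,0,0.5]
    - [0,0,0]
    - [0,0,0]
  twist: [0,0,0,0,0,0,0,0]
  fingers: 0.7

```text
t: 13.75
eef_pos: [0.4332, 0.2584, 0.0934]
ee_rot: [-3.141, -0.001, -0.123]
force: [0.2, 1.2, 0.8]
width: 0.0613
gripper_force: 0.0
```

```bash
python3 - <<'E'
from h import *
g=save('scene','s3'); s=arm.get_state(); print(s['eef_pos'],s['ee_rot'],s['force'])
for d in (0,): print(proj(g,s['eef_pos'])-[215,190], proj(g,s['eef_pos']+[0,0,-.019])-[215,190])
cv2.imwrite('pics/c3.png',cv2.resize(g['pixels'][190:270,215:315,::-1],None,fx=6,fy=6,interpolation=cv2.INTER_CUBIC))
E
```

```text
[0.43325012 0.25851567 0.09357063] [-3.14067830e+00 -7.37520794e-04 -1.22781588e-01] [ 0.12376373 -0.40091975  0.33663764]
[28.17108993 22.59044323] [29.07796108 29.97857565]
```

View pics/c3.png

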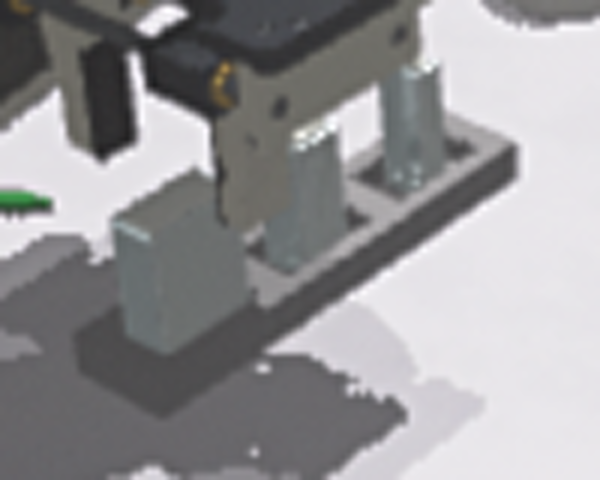

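Fingertips at crop (100,150) and (240,225) straddle the long cell, and their midpoint lies over the cell's top. I'll lower and grip.

play_rows:
  travel:
    - [-0.08,0,0.5]
    - [0,0,0.5]
    - [0,0,0.5]
    - [0,0,0.5]
    - [0,0,0]
    - [0,0,0]
  twist: [0,0,0,0,0,0]

```text
t: 14.55
eef_pos: [0.4309, 0.2585, 0.0429]
ee_rot: [3.141, -0.0, -0.123]
force: [-0.6, -0.7, 0.3]
width: 0.0613
gripper_force: 0.0
```

play_rows:
  travel:
    - [0,0,0]
    - [0,0,0]
    - [0,0,0]
    - [0,0,0]
    - [0,0,0]
    - [0,0,0]
    - [0,0,0]
    - [0,0,0]
  twist: [0,0,0,0,0,0,0,0]
  fingers: 0
  newtons: 8

```text
t: 15.55
eef_pos: [0.4313, 0.2591, 0.0431]
ee_rot: [-3.14, -0.001, -0.123]
force: [1.1, 5.0, 0.1]
width: 0.0239
gripper_force: 8.0
```

play_rows:
  travel:
    - [0,0,0]
    - [0,0,-0.1]
    - [0,0,-0.3]
    - [0,0,-0.5]
    - [0,0,-0.6]
    - [0,0,-0.8]
    - [0,0,-0.8]
    - [0,0,0]
  twist: [0,0,0,0,0,0,0,0]
  newtons: 25

```text
t: 16.55
eef_pos: [0.4311, 0.2584, 0.1219]
ee_rot: [-3.14, -0.001, -0.123]
force: [0.0, 0.7, -2.3]
width: 0.0234
gripper_force: 25.0
```

play_rows:
  travel:
    - [0,0,-0.8]
    - [0,0,-0.8]
    - [0,0,-0.8]
    - [0,0,-0.8]
    - [0,0,0]
    - [0,0,0]
    - [0,0,0]
  twist: [0,0,0,0,0,0,0]

```text
t: 17.42
eef_pos: [0.4303, 0.2578, 0.1992]
ee_rot: [3.14, 0.001, -0.123]
force: [0.1, 0.6, -0.9]
width: 0.0238
gripper_force: 25.0
```

```bash
python3 - <<'E'
from h import *
f=save('top','t4');g=save('scene','s4'); s=arm.get_state(); e=s['eef_pos'];print(e,s['ee_rot'],s['force'],s['width'],s['gripper_force'])
p=proj(g,e);print(p)
u,v=int(p[0])-50,max(0,int(p[1])-40);print(u,v)
cv2.imwrite('pics/c4.png',cv2.resize(g['pixels'][v:v+90,u:u+100,::-1],None,fx=6,fy=6,interpolation=cv2.INTER_CUBIC))
E
```

```text
[0.43052099 0.25808058 0.19950781] [ 3.14028515e+00  9.04377951e-04 -1.22916577e-01] [ 0.2011072   0.07542965 -1.36825986] 0.023506692635529645 24.99052405357361
[237.051642   169.15136834]
187 129
```

View pics/c4.png

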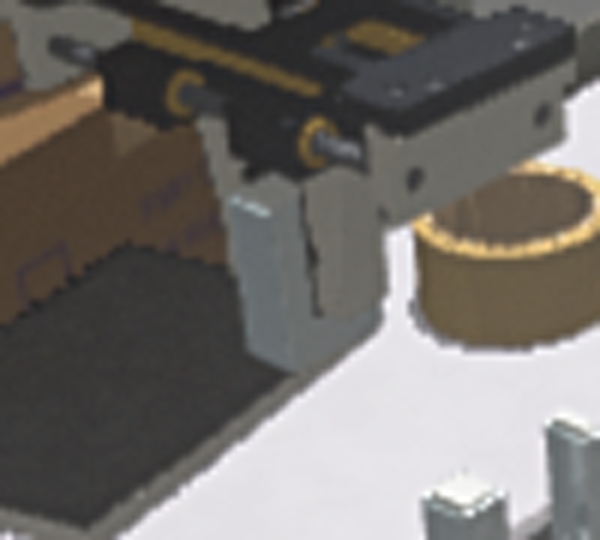

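Held upright; bottom corners of the cell are at crop (248,355), (298,375) and (383,325). Next: where it sits along the pads.

```bash
python3 - <<'E'
from h import *
g=imaging.grab_frame('scene'); e=np.array([.4305,.2581,.1995]);a=-.123
X=np.array([np.cos(a),np.sin(a),0]);Y=np.array([np.sin(a),-np.cos(a),0])
ob=[(248,355),(298,375),(383,325)]
for dx in(-4,-2,0,2,4):
    print(dx,[((proj(g,e+X*(dx+l)/1000+Y*w/1000-[0,0,.0371])-[187,129]+.5)*6-.5).round().tolist() for l,w in((-22,-12),(-22,12),(22,12))])
# move plan, after twist to -1.643
E
```

```text
-4 [[234.0, 360.0], [282.0, 381.0], [377.0, 329.0]]
-2 [[238.0, 357.0], [286.0, 379.0], [381.0, 327.0]]
0 [[243.0, 355.0], [291.0, 376.0], [386.0, 324.0]]
2 [[247.0, 353.0], [295.0, 374.0], [390.0, 322.0]]
4 [[251.0, 350.0], [300.0, 372.0], [394.0, 320.0]]
```

play_rows:
  travel:
    - [0.4,0.8,0]
    - [0.5,0.9,0]
    - [0.5,0.9,0]
    - [0.5,0.9,0]
    - [0.5,0.9,0]
    - [0.5,0.9,0]
    - [0.5,0.9,0]
    - [0.5,0.9,0]
  twist: [0,0,0,0,0,0,0,0]

```text
t: 18.58
eef_pos: [0.506, 0.0695, 0.2001]
ee_rot: [3.141, 0.0, -0.123]
force: [-0.6, -0.4, -1.1]
width: 0.0239
gripper_force: 25.0
```

play_rows:
  travel:
    - [0.5,0.9,0]
    - [0.5,0.9,0]
    - [0.5,0.9,0]
    - [0.5,0.9,0]
    - [0.5,0.9,0]
    - [0.25,0.5,0]
    - [0,0,0]
    - [0,0,0]
  twist: [0,0,0,0,0,0,0.6,0.8]

```text
t: 19.58
eef_pos: [0.5586, -0.0623, 0.2]
ee_rot: [3.141, 0.001, -0.337]
force: [0.3, 0.1, -0.3]
width: 0.0238
gripper_force: 25.0
```

play_rows:
  travel:
    - [0,0,0]
    - [0,0,0]
    - [0,0,0]
    - [0,0,0]
    - [0,0,0]
    - [0,0,0]
    - [0,0,0]
    - [0,0,0]
  twist: [0.9,0.9,0.9,0.9,0.9,0.9,0.9,0.9]

```text
t: 20.58
eef_pos: [0.5586, -0.0619, 0.2002]
ee_rot: [3.141, 0.0, -1.417]
force: [-0.3, -0.5, -1.7]
width: 0.0237
gripper_force: 25.0
```

play_rows:
  travel:
    - [0,0,0]
    - [0,0,0]
    - [0,0,0]
    - [0,0,0]
    - [0,0,0]
  twist: [0.9,0.6,0,0,0]

```text
t: 21.2
eef_pos: [0.5587, -0.0621, 0.2004]
ee_rot: [3.142, 0.0, -1.637]
force: [0.6, -0.4, -1.9]
width: 0.0236
gripper_force: 25.0
```

play_rows:
  travel:
    - [0.15,0,0.4]
    - [0,0,0.5]
    - [0,0,0.5]
    - [0,0,0.5]
    - [0,0,0]
    - [0,0,0]
  twist: [0,0,0,0,0,0]

```text
t: 21.95
eef_pos: [0.5588, -0.0659, 0.153]
ee_rot: [-3.141, -0.0, -1.638]
force: [0.1, -0.5, -1.1]
width: 0.024
gripper_force: 25.0
```

```bash
python3 - <<'E'
from h import *
f=save('top','t5');g=save('scene','s5'); s=arm.get_state(); e=s['eef_pos'];print(e,s['ee_rot'])
b=[.558,-.066,.072]
print('beam px',(proj(g,b)-[350,150]+.5)*5,'tcp',(proj(g,e)-[350,150]+.5)*5)
yd=np.array([.072,.9974,0])
print('barrel tips',[((proj(g,np.array(b)+yd*k)-[350,150]+.5)*5).round() for k in(.033,-.033)])
print('barrel top at tips',[((proj(g,np.array(b)+yd*k+[0,0,.0155])-[350,150]+.5)*5).round() for k in(.033,-.033)],[((proj(g,np.array(b)+yd*k-[0,0,.0155])-[350,150]+.5)*5).round() for k in(.033,-.033)])
cv2.imwrite('pics/c5.png',cv2.resize(g['pixels'][150:270,350:500,::-1],None,fx=5,fy=5,interpolation=cv2.INTER_CUBIC))
E
```

```text
[ 0.55889785 -0.06586247  0.15338722] [-3.14066122e+00  1.26270730e-04 -1.63768309e+00]
beam px [293.17569447 432.54818572] tcp [310.75278375 260.7373393 ]
barrel tips [array([220., 406.]), array([369., 460.])]
barrel top at tips [array([223., 375.]), array([373., 428.])] [array([218., 436.]), array([365., 491.])]
```

View pics/c5.png

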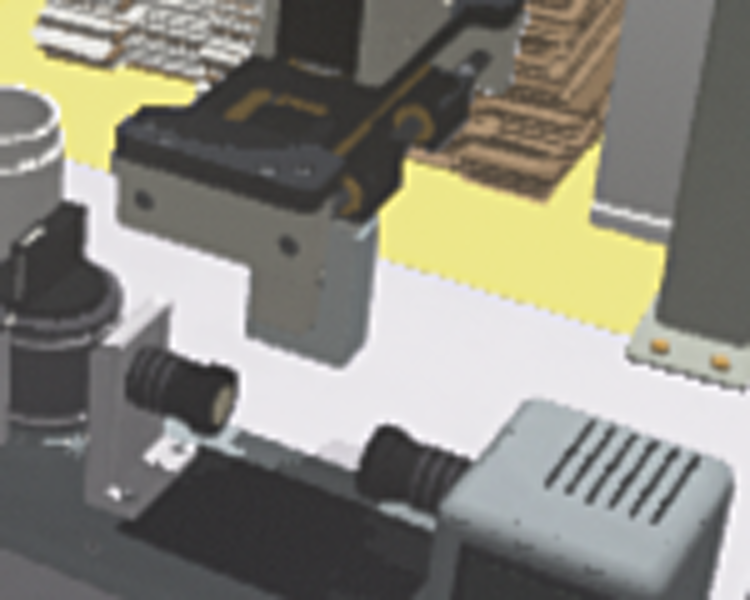

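```bash
python3 - <<'E'
from h import *
g=imaging.grab_frame('scene'); e=np.array([.5588,-.0659,.1532]);a=-1.638
X=np.array([np.cos(a),np.sin(a),0]);Y=np.array([np.sin(a),-np.cos(a),0])
for l in(-22,22):
  for w in(-12,12):
    print(l,w,((proj(g,e+X*l/1000+Y*w/1000-[0,0,.0371])-[350,150]+.5)*5).round(),((proj(g,e+X*l/1000+Y*w/1000+[0,0,.0229])-[350,150]+.5)*5).round())
E
```

```text
-22 -12 [266. 310.] [277. 182.]
-22 12 [239. 338.] [249. 208.]
22 -12 [367. 344.] [383. 213.]
22 12 [341. 373.] [356. 241.]
```

Cell sits centred over the gap between the barrel tips (crop (224,403) and (375,462)), so I'll lower it.

play_rows:
  travel:
    - [0,0,0.4]
    - [0,0,0.4]
    - [0,0,0.4]
    - [0,0,0.4]
    - [0,0,0.4]
    - [0,0,0.4]
    - [0,0,0.4]
    - [0,0,0.17]
  twist: [0,0,0,0,0,0,0,0]

```text
t: 23.1
eef_pos: [0.5582, -0.066, 0.0778]
ee_rot: [3.141, -0.0, -1.638]
force: [0.2, -0.8, -1.9]
width: 0.0234
gripper_force: 25.0
```

play_rows:
  travel:
    - [0,0,0]
    - [0,0,0]
    - [0,0,0]
    - [0,0,0]
  twist: [0,0,0,0]

```text
t: 23.6
eef_pos: [0.5586, -0.0659, 0.0789]
ee_rot: [-3.141, 0.0, -1.638]
force: [0.5, -1.0, -1.9]
width: 0.0239
gripper_force: 25.0
```

```bash
python3 - <<'E'
from h import *
f=save('top','t6');g=save('scene','s6'); s=arm.get_state(); print(s['eef_pos'],s['ee_rot'],s['force'],s['gripper_force'])
cv2.imwrite('pics/c6.png',cv2.resize(g['pixels'][170:270,340:480,::-1],None,fx=5.6,fy=5.6,interpolation=cv2.INTER_CUBIC))
E
```

```text
[ 0.55852806 -0.06591854  0.07875277] [-3.14137791e+00  9.00443895e-05 -1.63783754e+00] [-0.67504706  0.25068532 -1.38828317] 24.99069482088089
```

View pics/c6.png

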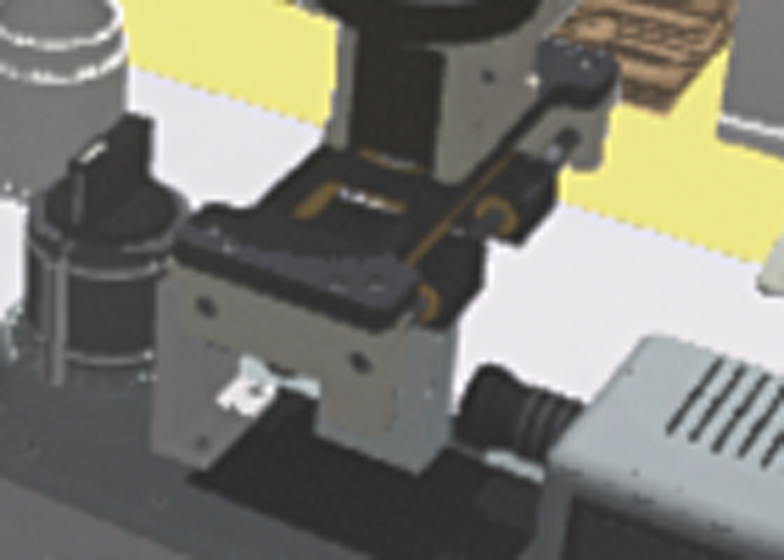

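The cell stands in the gap, with its bottom near crop (380,450), and is clear of the detector barrel tip at (470,400). The drum is still at its index.

```bash
python3 -c "
from station import arm
print(arm.job_done())"
```

```text
the job is handed in; nothing more can be done
None
```

I turned the drum knob to the index finger, within about 0.03 rad in the overhead picture. I handed the job in with the long cell held still and upright in the gap between the lens barrels, gripped by its frosted sides and, by my measurements, inside the position limits; the verdict was not shown.

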